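Put the try square and backing hammer home in the binder's shadow tray

TASK

Tidy the bookbinder's wooden shadow tray: the try square has been left lying across the tray and the backing hammer is out on the table. Lay each of the two in the cut-out of its own shape so that it lies fully home, flat on the pocket's floor; set them down rather than dropping them. Leave the scraper in its pocket and the other things on the table where they are.

Things in the scene. Friction and masses are not known exactly. Their poses are not given: they have to be found in the camera images.
- tray: Fixed wooden tray, 230 (x) by 270 (y) by 16 mm high, lying flat on the table; origin at the centre of its underside. Its lighter top layer, 10 mm thick, has three cut-outs down to a dark floor 6 mm above the table, with straight walls and 3 mm of play all round each tool. It turns up to about 0.25 rad either way.
- hammer_pocket (a point): Fixed point in the T-shaped cut-out where hammer_mid comes when the hammer is home: 17 mm above the table, at (-50, 55) mm in the tray's axes. Axes are those of the tray; the seated hammer's axes are parallel to them, the same way round (handle to -y, head at the +y end).
- square_pocket (a point): Fixed point in the L-shaped cut-out where square_mid comes when the square is home: 17 mm above the table, at (42, -95) mm in the tray's axes. Axes are those of the tray; the seated square's axes are parallel to them, the same way round (stock along x, blade to +y at its +x end).
- hammer_mid (a point): Point on the handle of the loose backing hammer, half-way up, 11 mm above its underside; a good place to grip, across x. Flat wooden handle along y, 24 mm wide, 22 mm high, from y = -120 mm to the head; steel head across it, 24 mm thick, from y = 22 to 46 mm, reaching from x = -40 mm (square face, 24 mm high) to x = +50 mm (stepped thin peen). z is up; underside flat. About 0.28 kg, centre of mass near y = +15 mm. It starts flat on the table, left or right of the tray.
- square_mid (a point): Centre of the wooden stock of the loose try square, half-way up, 11 mm above its underside; a good place to grip, across y. Stock 110 mm along x, 20 mm wide, 22 mm high. Flush with its underside, a steel blade 4 mm thick and 28 mm wide (x = 27 to 55 mm) runs to +y as far as y = 130 mm. z is up. About 0.16 kg. It starts flat on top of the tray (underside 16 mm above the table), across the hammer's cut-out.
- scraper_mid (a point): Loose scraper already home in the tray's third cut-out, to be left there: wooden handle 80 mm long along y, 20 mm wide and high, its flat steel blade 36 mm wide at the +y end, 125 mm long in all. The point lies on the handle's axis, 10 mm above its underside, 60 mm from the handle's end; it is at (35, 40, 16) mm in the tray's axes.
- folder_mid (a point): Bystander: flat pale bone folder, 130 by 22 by 5 mm, loose on the table on the side of the tray where the hammer is not; centre of its wide part.
- weight_mid (a point): Bystander: brass paperweight with a knob, 52 mm across, 57 mm high, loose, far left; half-way up.
- jar_mid (a point): Bystander: closed amber glue jar, 64 mm across, 75 mm high, loose, far right; half-way up.
- block_mid (a point): Bystander: cork sanding block, 40 by 80 by 32 mm, loose, near the corner of the tray nearest the robot on the right; centre.
- hammer: The same hammer, origin 11 mm below hammer_mid, on its underside; same axes.
- square: The same square, origin 11 mm below square_mid, on its underside; same axes.
Things that resemble listed ones, but are neither listed nor needed, are in the scene too. Leave any green, pink or turquoise look-alike of the square alone.

How it is judged:
By the outcome, as a careful person would: the job done as asked, in the order asked, and still so for the second after the job is handed in, with the robot touching nothing.
It also fails if it takes over 61 s, if anything falls off the work surface, if the arm or the gripper's body presses on something with over 40 N, if the wrist force passes 120 N, or if a joint passes its speed limit or range.

ROBOT

A 6-joint arm with a two-finger parallel gripper is mounted at the origin on the work surface. World frame = base frame: x ahead of the robot, y to its left, z up, the work surface at z = 0. Lengths are in m, angles in degrees, forces in N, time in s.
With the tool pointing down it reaches from about 0.25 to 0.725 m from the base axis. Payload 9.7 kg.
Tool frame: the origin (TCP) lies at the very end of the fingers, on their centre line; the grasp point (between the pads) lies 19 mm behind it; z points along the fingers, y is the line along which they close (so a half turn about z gives the same grasp; the last joint's range is limited). The gripper opens to 85 mm and grips with 20 to 120 N. Pads are 22 mm wide; open, the fingers measure 114 mm over their backs; the gripper's body (76 mm by 85 mm) begins 54 mm behind the grasp point. The pads swing forward as they close: fully open they stand 13 mm farther back than shut.
Start: joints at [-63.827, 4.979, 10.078, 95.1, 0, 90], TCP at [0.243, -0.494, 0.231] pointing down, gripper open.
Joint ranges: [-179.16, 179.16], [-48.56, 103.87], [-65.8, 70.77], [-126.05, 130.52], [-82.76, 87.17], [-180, 180]. Speed limits (degrees/s): [127.2, 127.2, 147.25, 180, 180, 180].

INTERFACE

Orientations are given as [roll, pitch, yaw] about the fixed x, y, z axes, in that order (R = Rz(yaw) Ry(pitch) Rx(roll)).
In Python, from workcell import bot gives the robot as it stands.
- The arm moves only by the tool arm_command, never from a script. Its argument "series" is a list of rows, each a list of 4 numbers: the shift along the tool's x, y, z in m, then the turn about the tool's z in rad. A call has exactly 5 rows; each row is the pose to reach, as a shift and turn from the pose commanded when the call began, along the tool's axes at that moment; what a row does not reach only later rows make up. A row lasts 1/10 s, in which the tool goes at most 50 mm and 8.59 degrees, less where a joint would pass 70% of its speed; a pose out of reach is approached as far as the arm can. A call with a gripper value outside its range is refused whole. "hand" is the finger opening in m, from 0 to 0.0854, set as the call begins (left out, the last holds). The fingers move at their own pace and stop on an object; "grip_force" is the grip in N (left out, the last holds). Time passes only in rows, so rows that repeat a pose let the fingers close, or fill a call up. It gives the time, the measured TCP pose, the force, the opening and the grip force at its end, in the units of the state.
- bot.get_obs(): the state, without advancing time (a new reading comes with each control period).
- bot.camera(name): name is "scene" or "top" or "wrist"; returns a dict with "color" (384x512x3 uint8, blue, green, red), "camera_matrix" (3x3 intrinsics, pixels), "xyz" and "orientation" of the camera in the world; the wrist camera has in their place "T_tool_cam" (4x4, takes a point from camera to tool coordinates, whose origin is the TCP and whose axes are the flange's). Camera axes: x right, y up, looking along -z (the intrinsics and any distortion apply to the point x, -y, -z); pixel columns grow to the right and rows downward; lengths in m; the calibration is good to about 2 mm. A picture is of the moment at which its call begins: read the wrist's pose just before it. There is no depth.
- bot.job_done(): hands the job in; it is judged then, once.
Trained networks look in the newest picture that a camera, given by its name, has taken for a name from the list of things; names that differ only in an ending like _2 or _b are one class to them, and where a whole thing is asked for, a point or a joint stands for the part that bears it (a point fixed in the world has none). Each returns a list of dicts, best first, with "confidence" (0 to 1); they miss things now and then, are a little off and sometimes report something else, mostly with a low value. They report only what shows in the picture. A call takes as long as a camera call. They do not tell look-alikes from the thing itself.
- bot.find_in(camera, target): "location" ([column, row] in pixels, amid what is visible of it).
- bot.mark_of(camera, target): "location" ([column, row] in pixels: a listed point, or the origin of a listed thing).
The state is a dict: "time": time; "q": joint angles; "qd": joint speeds; "joint_efforts": joint torques, N m; "ee_pos": TCP position; "tcp_rot": TCP orientation; "wrist_force": force on the tool from outside, world axes, zero at the start; "torque": the same for the moment, N m; "opening": finger opening in m; "grasp_force": force on a finger pad.
Only numpy, scipy, OpenCV 4.12 (cv2) and the standard library are available. Lean on these libraries where they do the work, as an engineer would, in place of code of your own. Each camera call takes 0.05 s, during which the arm holds its last target. There are 200 camera calls.

## Working session

There is one attempt and no reset: what is moved stays moved. The work goes in short steps, Python scripts to look and compute and a tool call to move; the robot and the scene stay as the last step left them, time stands still between calls to the robot, and variables do not carry over. Pictures are saved under pics/ and viewed, at most 10 in all, crops included, and the job is handed in when it is done.

Besides the shell and the picture viewer there is one more tool, called after "Emit:" as a command line: name --pt "numbers of a row" for each row, then --argument value for the rest. arm_command: Moves the arm, as the interface text tells. Its arguments: {"type":"object","properties":{"series":{"type":"array"},"hand":{"type":"number"},"grip_force":{"type":"number"}},"required":["series"]}

```bash
mkdir -p pics; ls
cat > h.py <<'E'
import numpy as np, cv2
from scipy.spatial.transform import Rotation as R
from workcell import bot
def cam(name,save=None):
    o=bot.get_obs(); c=bot.camera(name)
    if save: cv2.imwrite('pics/'+save,c['color'])
    if 'T_tool_cam' in c:
        T=np.eye(4);T[:3,:3]=R.from_euler('xyz',o['tcp_rot'],degrees=True).as_matrix();T[:3,3]=o['ee_pos']
        M=T@np.array(c['T_tool_cam'])
    else:
        M=np.eye(4);M[:3,3]=c['xyz'];M[:3,:3]=R.from_euler('xyz',c['orientation'],degrees=True).as_matrix()
    return c,np.array(c['camera_matrix']),M
def w(K,M,p,z,dist=None):
    p=cv2.undistortPoints(np.array(p,float).reshape(-1,1,2),K,dist).reshape(-1,2)
    d=np.c_[p[:,0],-p[:,1],-np.ones(len(p))]@M[:3,:3].T
    return M[:3,3]+d*((z-M[2,3])/d[:,2])[:,None]
E
python3 - <<'E'
from h import *
c,K,M=cam('top','top0.png')
print(c.keys(),K,M,c.get('orientation'),bot.get_obs())
c2,_,_=cam('scene','scene0.png')
cv2.imwrite('pics/both.png',cv2.resize(c['color'],(800,600)))
bot_z=dict(hammer_mid=.011,square_mid=.027,hammer_pocket=.017,square_pocket=.017,tray=0,scraper_mid=.016,hammer=0,square=.016,folder_mid=.003,weight_mid=.028,jar_mid=.037,block_mid=.016)
for n,z in bot_z.items():
    for r in bot.mark_of('top',n)[:4]:
        print(n,r['confidence'],r['location'],w(K,M,r['location'],z)[0].round(4))
E
```

```text
pics
dict_keys(['color', 'camera_matrix', 'xyz', 'orientation']) [[467.94325594   0.         258.11683873]
 [  0.         467.94325594 191.69234792]
 [  0.           0.           1.        ]] [[ 0.00872091  0.98893935 -0.14806386  0.32841342]
 [-0.99989243  0.01037043  0.01037221  0.0017206 ]
 [ 0.01179297  0.14795748  0.98892341  1.18844496]
 [ 0.          0.          0.          1.        ]] [  8.50917405  -0.67570334 -89.50028753] {'time': 0.05, 'q': array([-6.38270512e+01,  5.01061651e+00,  1.00356600e+01,  9.51011151e+01,
        1.68093021e-03,  9.00004288e+01]), 'qd': array([-0.03659217,  0.04807838,  0.00252723,  0.05614699,  0.03612816,
       -0.08001216]), 'joint_efforts': array([ 9.33843439e-04, -5.22084010e+01,  4.66114748e+01,  1.69847655e-02,
        4.00483179e-05, -2.34250443e-06]), 'ee_pos': array([ 0.24249933, -0.49339268,  0.23059852]), 'tcp_rot': array([-1.79923928e+02, -1.68035946e-03,  2.61725178e+01]), 'wrist_force': array([ 0.51921951, -0.52727083, -0.19578828]), 'torque': array([-0.02937972,  0.05598691,  0.03047897]), 'grasp_force': 0.0, 'opening': 0.085494
[... 402 characters left out ...]

square_pocket 0.97 [280.5, 129.4] [ 0.6672 -0.067   0.017 ]
square_pocket 0.28 [230.8, 129.0] [0.6667 0.0614 0.017 ]
tray 0.74 [245.5, 143.2] [0.6339 0.0233 0.    ]
scraper_mid 0.72 [230.0, 128.7] [0.6678 0.0635 0.016 ]
hammer 0.64 [109.7, 189.5] [0.508  0.3693 0.    ]
square 0.96 [258.6, 238.4] [ 0.3861 -0.0128  0.016 ]
square 0.82 [154.5, 294.6] [0.2467 0.2407 0.016 ]
square 0.77 [264.9, 162.6] [ 0.5794 -0.0273  0.016 ]
square 0.63 [378.8, 296.9] [ 0.2455 -0.3096  0.016 ]
folder_mid 0.87 [400.4, 199.8] [ 0.4887 -0.3758  0.003 ]
weight_mid 0.76 [145.3, 102.7] [0.7307 0.2819 0.028 ]
jar_mid 0.76 [371.5, 105.4] [ 0.7278 -0.2994  0.037 ]
block_mid 0.84 [329.6, 233.2] [ 0.4007 -0.1906  0.016 ]
```

View pics/both.png

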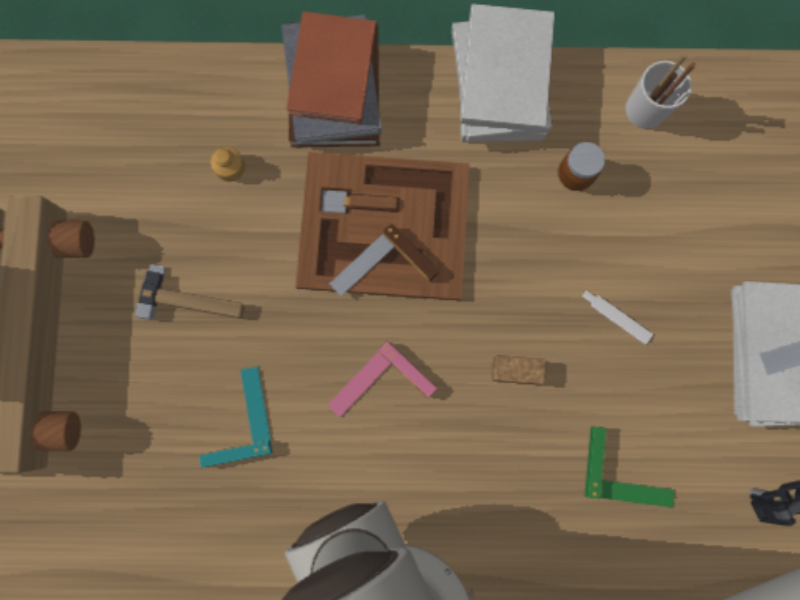

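```bash
cat >> h.py <<'E'
def delta(pos,yaw,o=None):
    "shift along tool axes + turn to reach pos (world) with tool yaw"
    o=o or bot.get_obs()
    Rt=R.from_euler('xyz',[180,0,o['tcp_rot'][2]],degrees=True).as_matrix()
    d=Rt.T@(np.array(pos)-o['ee_pos'])
    t=-((yaw-o['tcp_rot'][2]+180)%360-180)
    print('delta',d.round(4),'turn rad',np.deg2rad(t).round(4),'t',o['time'])
E
python3 - <<'E'
from h import *
c,K,M=cam('wrist')
print([k for k in c],K.round(1),np.array(c['T_tool_cam']).round(3))
_,K2,M2=cam('top')
s=512/800
P=np.array([[308,153],[469,163],[462,299],[297,288]])*s
print('tray corners',w(K2,M2,P,.016).round(4))
print('sq corner,end',w(K2,M2,np.array([[390,232],[435,278],[335,290]])*s,.03).round(3))
delta([.53,.0,.36],0)
E
```

```text
['color', 'camera_matrix', 'T_tool_cam'] [[302.9   0.  259.9]
 [  0.  302.9 191.8]
 [  0.    0.    1. ]] [[-0.     0.952  0.305  0.077]
 [ 1.     0.     0.    -0.   ]
 [ 0.     0.305 -0.952 -0.143]
 [ 0.     0.     0.     1.   ]]
tray corners [[ 0.7495  0.1506  0.016 ]
 [ 0.7356 -0.1183  0.016 ]
 [ 0.5058 -0.1058  0.016 ]
 [ 0.521   0.1621  0.016 ]]
sq corner,end [[ 0.613  0.012  0.03 ]
 [ 0.537 -0.061  0.03 ]
 [ 0.516  0.099  0.03 ]]
delta [ 0.4757 -0.3162 -0.1287] turn rad 0.4568 t 0.8
```

Emit:
arm_command --pt "0.03 -0.016 -0.004 0" --pt "0.07 -0.038 -0.008 0" --pt "0.11 -0.06 -0.012 0" --pt "0.15 -0.082 -0.016 0" --pt "0.19 -0.104 -0.02 0"

```text
time: 1.3
ee_pos: [0.3679, -0.3149, 0.2516]
tcp_rot: [180.0, -0.0, 26.1]
wrist_force: [0.7, 0.2, -0.1]
opening: 0.0854
grasp_force: 0.0
```

Emit:
arm_command --pt "0.04 -0.022 0 0" --pt "0.08 -0.044 0 0" --pt "0.12 -0.066 0 0" --pt "0.16 -0.088 0 0" --pt "0.2 -0.11 0 0"

```text
time: 1.8
ee_pos: [0.499, -0.1278, 0.2515]
tcp_rot: [180.0, -0.0, 26.2]
wrist_force: [0.8, -0.4, 0.3]
opening: 0.0853
grasp_force: 0.0
```

Emit:
arm_command --pt "0.04 -0.022 0 -0.08" --pt "0.08 -0.044 0 -0.16" --pt "0.12 -0.066 0 -0.24" --pt "0.15 -0.084 0 -0.31" --pt "0.17 -0.094 0 -0.31" --hand 0.05

```text
time: 2.3
ee_pos: [0.6103, 0.0323, 0.2507]
tcp_rot: [-180.0, 0.0, 44.2]
wrist_force: [0.3, -0.1, 0.4]
opening: 0.05
grasp_force: 0.0
```

Run:
```python
from h import *
c,K,M=cam('wrist','w1.png')
o=bot.get_obs();print(o['ee_pos'],o['tcp_rot'],o['time'],o['qd'].round(1))
cv2.imwrite('pics/w1b.png',cv2.resize(c['color'],(800,600),interpolation=cv2.INTER_CUBIC))
for n,z in dict(square_mid=.027,square=.016,square_pocket=.017,hammer_pocket=.017,tray=0,scraper_mid=.016).items():
    for r in bot.mark_of('wrist',n)[:3]:
        print(n,r['confidence'],r['location'],w(K,M,r['location'],z)[0].round(4))
```

```text
[0.61136317 0.03387464 0.25001215] [-1.79939180e+02 -1.25551144e-02  4.41329739e+01] 2.35 [-2.6 -1.9 -2.7 -0.8 -0.3 -2.2]
square_mid 0.56 [270.0, 204.3] [ 0.5778 -0.0163  0.027 ]
square_mid 0.42 [343.2, 184.2] [ 0.6613 -0.0636  0.027 ]
square 0.98 [271.7, 201.3] [ 0.5797 -0.018   0.016 ]
square_pocket 0.55 [342.4, 184.1] [ 0.6606 -0.0668  0.017 ]
hammer_pocket 0.72 [214.0, 148.7] [0.5791 0.0832 0.017 ]
tray 0.86 [275.8, 149.1] [0.6311 0.0247 0.    ]
scraper_mid 0.66 [272.3, 109.0] [0.6639 0.0646 0.016 ]
scraper_mid 0.62 [271.8, 202.0] [ 0.5791 -0.0188  0.016 ]
```

View pics/w1b.png

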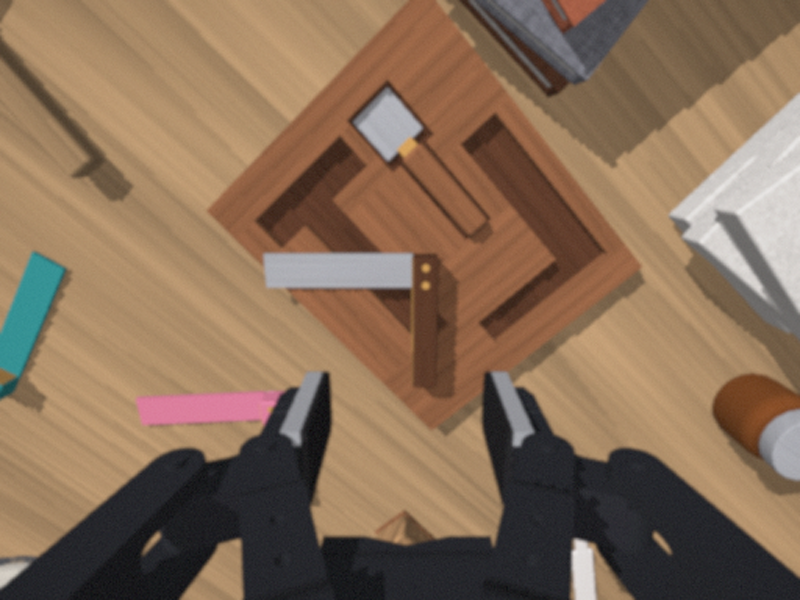

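Run:
```python
from h import *
c=cv2.imread('pics/w1.png')
cr=c[60:290,125:420]
cv2.imwrite('pics/w1c.png',cv2.resize(cr,None,fx=2.7,fy=2.6,interpolation=cv2.INTER_CUBIC)[:600,:800])
```

```text
(no output)
```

View pics/w1c.png

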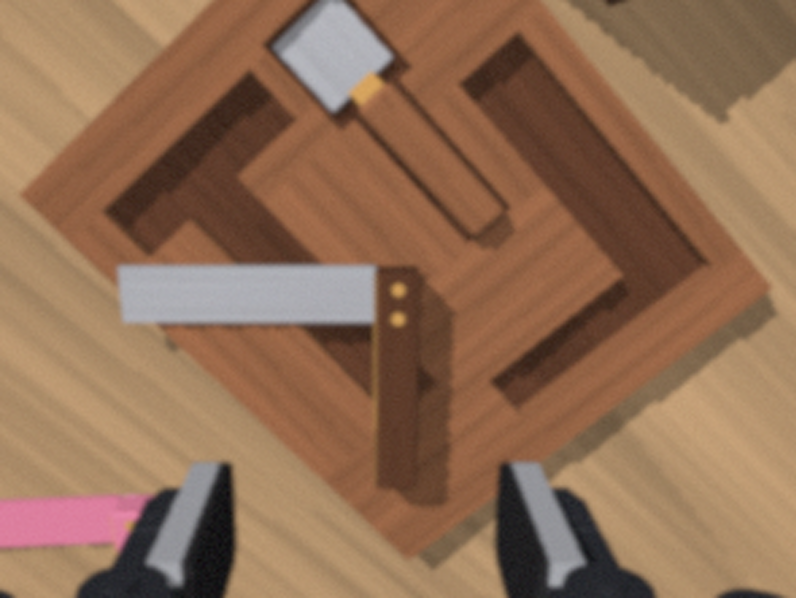

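```bash
cat >> h.py <<'E'
def fit2(loc,wld):
    "rigid 2D fit, loc mm -> yaw deg, translation m"
    a=np.array(loc,float)[:,:2]/1000;b=np.array(wld)[:,:2]
    a0,b0=a.mean(0),b.mean(0);A=a-a0;B=b-b0
    th=np.arctan2((A[:,0]*B[:,1]-A[:,1]*B[:,0]).sum(),(A*B).sum())
    Q=np.array([[np.cos(th),-np.sin(th)],[np.sin(th),np.cos(th)]])
    t=b0-Q@a0; e=b-(a@Q.T+t)
    return np.rad2deg(th),t,Q,(e*1000).round(1)
E
python3 - <<'E'
from h import *
c,K,M=cam('wrist')
f=lambda p:np.array(p,float)/[2.7,2.6]+[125,60]
L=[(100,38),(100,-108),(-16,-108),(-16,-82),(66,-82),(66,38),(3,104),(-93,104),(-93,74),(3,74),(-115,135),(115,-135),(-115,-135)]
P=[(520,35),(708,264),(518,408),(493,381),(624,277),(463,82),(250,72),(105,210),(150,252),(295,117),(22,194),(770,287),(410,558)]
th,t,Q,e=fit2(L,w(K,M,f(P),.016)); print('tray',th,t,e.tolist())
for n,p in dict(hp=(-50,55),sp=(42,-95)).items(): print(n,t+Q@np.array(p)/1000)
L=[(55,130),(27,130),(55,12),(27,12),(-55,-10),(-55,10)]
P=[(118,266),(122,324),(373,264),(373,323),(417,489),(378,488)]
W=[w(K,M,f([p]),z)[0] for p,z in zip(P,[.02]*4+[.038]*2)]
th,t,Q,e=fit2(L,W); print('sq',th,t,e.tolist())
g=t+Q@[.006,0]
delta([*g,.10],th)
E
```

```text
tray -3.9992662797950596 [0.62691501 0.02178223] [[-1.2, -2.0], [-0.9, 2.9], [0.9, 3.6], [0.7, -2.5], [-0.5, -1.8], [1.7, -1.0], [-1.8, -0.7], [0.6, -0.6], [1.3, 1.4], [-0.6, 1.7], [0.0, -0.8], [-0.9, 0.5], [0.6, -0.6]]
hp [0.58087267 0.08013549]
sp [ 0.66218709 -0.07591568]
sq 44.069450799807726 [ 0.57686686 -0.02282927] [[0.2, 0.9], [-1.3, 0.6], [1.4, 0.4], [0.1, -0.8], [-0.7, -0.4], [0.4, -0.7]]
delta [-0.053   0.0151  0.1517] turn rad -0.0036 t 2.7
```

Emit:
arm_command --pt "-0.015 0.004 0.04 0" --pt "-0.03 0.008 0.08 0" --pt "-0.045 0.012 0.12 0" --pt "-0.053 0.015 0.15 0" --pt "-0.053 0.015 0.15 0" --hand 0.05

```text
time: 3.2
ee_pos: [0.5785, -0.0192, 0.0974]
tcp_rot: [-179.7, 0.3, 43.8]
wrist_force: [-0.1, 0.1, -0.1]
opening: 0.0503
grasp_force: 0.0
```

Run:
```python
from h import *
c,K,M=cam('wrist','w2.png')
delta([.5812,-.01866,.0285],44.07)
cv2.imwrite('pics/w2b.png',cv2.resize(c['color'],(800,600),interpolation=cv2.INTER_CUBIC))
# refit tray from corners seen by both cameras
T=lambda L,W: print(*[x for i,x in enumerate(fit2(L,W)) if i!=2])
A=[(.7495,.1506),(.7356,-.1183),(.5058,-.1058),(.521,.1621)]
T([(115,135),(115,-135),(-115,-135),(-115,135)],A)
```

```text
delta [0.0007 0.0008 0.072 ] turn rad -0.0041 t 3.25
-3.058648795175099 [0.627975 0.02215 ] [[-0.5 -0.2]
 [-0.   0.5]
 [-0.1  0.7]
 [ 0.7 -1. ]]
```

View pics/w2b.png

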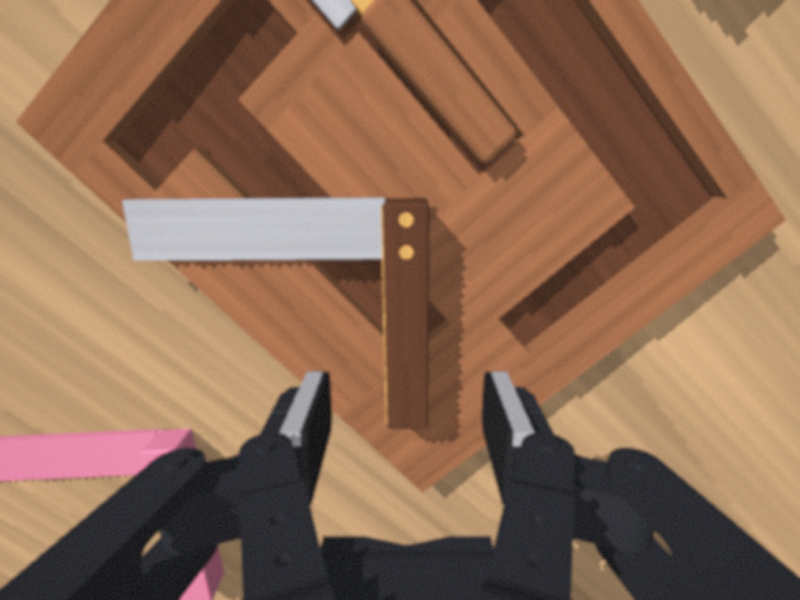

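Run:
```python
from h import *
c,K,M=cam('wrist')
L=[(-115,135),(115,-135),(-115,-135)]
r=fit2(L,w(K,M,np.array([(18,122),(783,218),(423,490)])*.64,.016));print(r)
Q,t=r[2],r[1]
L=[(-16,-85+3),(66,-82),(69-3,38)]
print(((w(K,M,np.array([(500,320),(634,210)])*.64,.016)[:,:2]-t)@Q*1000).round(1))
```

```text
(np.float64(-3.4904361971272513), array([0.62926601, 0.02602575]), array([[ 0.99814497,  0.06088193],
       [-0.06088193,  0.99814497]]), array([[-0.6,  1.9],
       [ 1.2, -1. ],
       [-0.6, -0.9]]))
[[-16.1 -84.6]
 [ 66.2 -84.5]]
```

Emit:
arm_command --pt "0.001 0.001 0.03 -0.004" --pt "0.001 0.001 0.055 -0.004" --pt "0.001 0.001 0.069 -0.004" --pt "0.001 0.001 0.072 -0.004" --pt "0.001 0.001 0.072 -0.004"

```text
time: 3.8
ee_pos: [0.5837, -0.0176, 0.0306]
tcp_rot: [180.0, -0.1, 44.2]
wrist_force: [-0.9, 0.2, 0.3]
opening: 0.0496
grasp_force: 0.0
```

Emit:
arm_command --pt "0 0 0 0" --pt "0 0 0 0" --pt "0 0 0 0" --pt "0 0 0 0" --pt "0 0 0 0" --hand 0.0 --grip_force 50

```text
time: 4.3
ee_pos: [0.5838, -0.0177, 0.0309]
tcp_rot: [179.9, -0.1, 44.2]
wrist_force: [-0.6, 1.9, 6.3]
opening: 0.018
grasp_force: 49.6
```

Emit:
arm_command --pt "0 0 0 0" --pt "0 0 0 0" --pt "0 0 0.001 0" --pt "0 0 0.002 0" --pt "0 0 0.002 0" --hand 0.045

```text
time: 4.8
ee_pos: [0.5828, -0.0178, 0.0269]
tcp_rot: [-180.0, 0.0, 44.2]
wrist_force: [0.2, -0.4, 0.5]
opening: 0.045
grasp_force: 0.0
```

Emit:
arm_command --pt "0 0 0 0" --pt "0 0 0 0" --pt "0 0 0 0" --pt "0 0 0 0" --pt "0 0 0 0" --hand 0.0 --grip_force 60

```text
time: 5.3
ee_pos: [0.5831, -0.0178, 0.0275]
tcp_rot: [180.0, -0.0, 44.2]
wrist_force: [-0.3, -0.3, 3.4]
opening: 0.0185
grasp_force: 60.5
```

Run:
```python
from h import *
for i in range(2):
    o=bot.get_obs();print(o['ee_pos'],o['tcp_rot'],o['opening'],o['grasp_force'],o['wrist_force']);bot.camera('top')
```

```text
[ 0.58309004 -0.01779499  0.02750701] [ 1.79986258e+02 -1.22896983e-02  4.41629224e+01] 0.018534580477112744 60.46131134033203 [-0.31379864 -0.27389163  3.43089632]
[ 0.58306412 -0.01780248  0.02749533] [ 1.79986973e+02 -9.95851879e-03  4.41636740e+01] 0.018119069146011756 60.47245144844055 [-0.75896396  0.38119142  3.68991792]
```

Emit:
arm_command --pt "0 0 -0.015 0" --pt "0 0 -0.045 0" --pt "0.004 0.016 -0.07 0.13" --pt "0.008 0.034 -0.07 0.26" --pt "0.012 0.052 -0.07 0.39"

```text
time: 5.9
ee_pos: [0.6288, -0.047, 0.0993]
tcp_rot: [179.9, -0.1, 21.5]
wrist_force: [-0.1, -0.3, -2.1]
opening: 0.0179
grasp_force: 59.9
```

Emit:
arm_command --pt "0.008 0.011 0 0.12" --pt "0.016 0.022 0 0.24" --pt "0.024 0.033 0 0.36" --pt "0.032 0.043 0 0.439" --pt "0.032 0.043 0 0.439"

```text
time: 6.4
ee_pos: [0.6742, -0.0755, 0.0972]
tcp_rot: [180.0, 0.0, -3.5]
wrist_force: [0.1, -0.3, -1.8]
opening: 0.0181
grasp_force: 59.9
```

Run:
```python
from h import *
c,K,M=cam('wrist','w3.png')
o=bot.get_obs();print(o['ee_pos'],o['tcp_rot'],o['opening'],o['grasp_force'],o['wrist_force'],o['time'])
cv2.imwrite('pics/w3b.png',cv2.resize(c['color'],(800,600),interpolation=cv2.INTER_CUBIC))
```

```text
[ 0.67351488 -0.07497211  0.09720786] [-1.79996019e+02  4.40289790e-02 -3.27648811e+00] 0.018274608913006737 59.89365577697754 [-0.24352437  0.02032353 -3.21556141] 6.45
```

View pics/w3b.png

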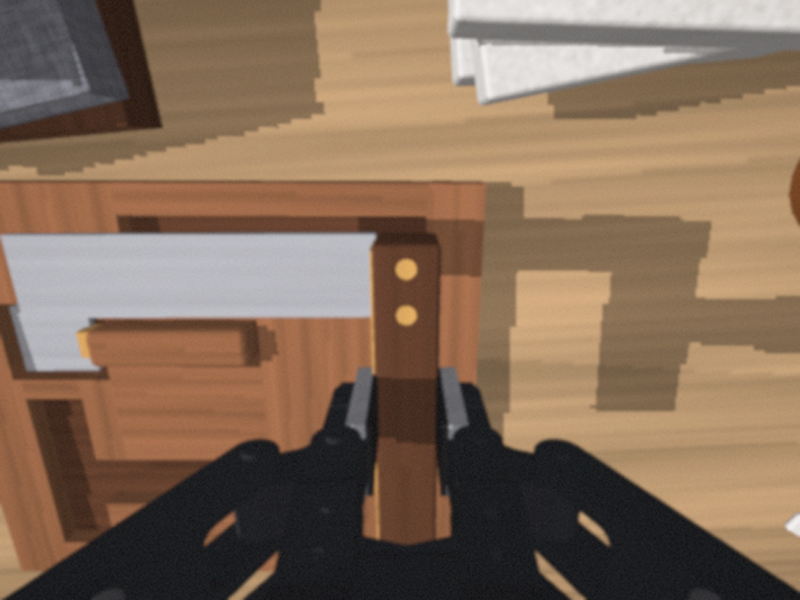

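Run:
```python
from h import *
c,K,M=cam('wrist')
o=bot.get_obs()
L=[(115,-135),(100,38),(-115,135),(3,104),(-93,104)]
P=np.array([(485,182),(118,216),(22,571),(28,400),(65,541)])*.64
W=w(K,M,P,.016)
for s in (slice(0,5),slice(0,3)):
    th,t,Q,e=fit2(L[s],W[s]);print('tray',th,t,e.tolist(),'sp',t+Q@[.042,-.095],'hp',t+Q@[-.05,.055])
b=o['ee_pos'][2]-.0115
L=[(55,100),(55,20),(27,100),(27,20)]
sq=[((55,None),(80,234),.004),((55,None),(360,233),.004),((27,None),(180,317),.004),((27,None),(360,317),.004),((None,10),(373,260),.022),((None,-10),(440,260),.022),((None,10),(375,360),.022),((None,-10),(438,360),.022)]
th=np.deg2rad(o['tcp_rot'][2]);Q=np.array([[np.cos(th),-np.sin(th)],[np.sin(th),np.cos(th)]])
for l,p,z in sq:
    print(l,((w(K,M,np.array([p])*.64,b+z)[0,:2]-o['ee_pos'][:2])@Q*1000).round(1))
print(o['ee_pos'],o['tcp_rot'])
```

```text
tray -3.3552233142861674 [0.62578366 0.02653624] [[0.8, -0.1], [0.0, -0.8], [-0.6, 0.9], [-0.8, -0.5], [0.5, 0.5]] sp [ 0.66215167 -0.07075902] hp [0.57908831 0.08436828]
tray -3.3414202987215136 [0.6258988 0.0265226] [[0.7, -0.1], [-0.1, -0.8], [-0.6, 0.9]] sp [ 0.66229025 -0.0707639 ] hp [0.57918951 0.08434338]
(55, None) [ 51.5 103.9]
(55, None) [51.7 14.2]
(27, None) [23.2 76.1]
(27, None) [23.1 15.1]
(None, 10) [47.   8.9]
(None, -10) [ 47.  -10.3]
(None, 10) [15.6  9. ]
(None, -10) [ 15.5 -10.3]
[ 0.6731718  -0.07465834  0.09726494] [-1.79991832e+02  4.91342257e-02 -3.21604417e+00]
```

Emit:
arm_command --pt "-0.0035 -0.002 0.02 0" --pt "-0.0035 -0.002 0.04 0" --pt "-0.0035 -0.002 0.058 0" --pt "-0.0035 -0.002 0.0635 0.002" --pt "-0.0035 -0.002 0.0635 0.002"

```text
time: 7.0
ee_pos: [0.6693, -0.0722, 0.0333]
tcp_rot: [-180.0, 0.1, -3.4]
wrist_force: [-0.4, -0.2, -2.3]
opening: 0.0182
grasp_force: 59.9
```

Run:
```python
from h import *
c,K,M=cam('wrist','w4.png')
o=bot.get_obs();print(o['ee_pos'],o['tcp_rot'],o['opening'],o['grasp_force'],o['wrist_force'],o['time'])
cv2.imwrite('pics/w4b.png',cv2.resize(c['color'][60:300,:480],(800,400),interpolation=cv2.INTER_CUBIC))
```

```text
[ 0.66992915 -0.07232823  0.03438258] [-1.79998690e+02  3.26822572e-05 -3.39290220e+00] 0.018118820482537278 59.91233825683594 [-0.42497731  0.52539798 -1.25406285] 7.05
```

View pics/w4b.png

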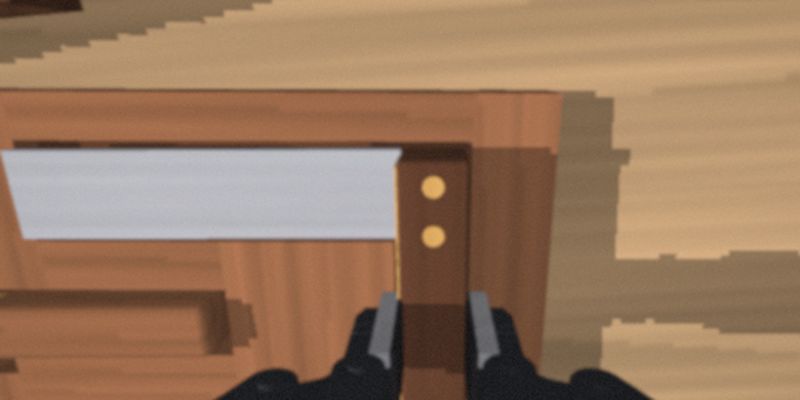

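Run:
```python
from h import *
c,K,M=cam('wrist')
o=bot.get_obs();b=o['ee_pos'][2]-.0115
th=np.deg2rad(o['tcp_rot'][2]);Q=np.array([[np.cos(th),-np.sin(th)],[np.sin(th),np.cos(th)]])
f=lambda p:np.array([p])/1.6667+[0,60]
for n,p,z in [('tray x115',(100,90),.016),('tray x115',(500,91),.016),('tray 115,-135',(560,92),.016),('tray y-135',(545,370),.016),('pk 100,38',(13,142),.016),('pk x100',(300,143),.016),
 ('sq 55,130',(2,151),b+.004),('sq 27,130',(22,240),b+.004),('sq 55',(380,149),b+.004),('sq 27',(380,239),b+.004),('sq y10',(399,220),b+.022),('sq y-10',(468,220),b+.022)]:
    print(n,((w(K,M,f(p),z)[0,:2]-o['ee_pos'][:2])@Q*1000).round(1))
```

```text
tray x115 [ 67.2 103.5]
tray x115 [ 66.9 -20.9]
tray 115,-135 [ 66.6 -39.6]
tray y-135 [-33.8 -41.7]
pk 100,38 [ 51.1 134.6]
pk x100 [50.7 42.6]
sq 55,130 [ 50.2 129. ]
sq 27,130 [ 21.8 130.1]
sq 55 [50.8 15.8]
sq 27 [22.2 16.7]
sq y10 [34.3  9.2]
sq y-10 [34.2 -9.7]
```

Emit:
arm_command --pt "-0.0018 -0.0008 0.0 0" --pt "-0.0018 -0.0008 0.003 0" --pt "-0.0018 -0.0008 0.006 0" --pt "-0.0018 -0.0008 0.009 0" --pt "-0.0018 -0.0008 0.011 0"

```text
time: 7.6
ee_pos: [0.6682, -0.0716, 0.0223]
tcp_rot: [-180.0, 0.0, -3.4]
wrist_force: [-0.4, 0.2, -2.3]
opening: 0.018
grasp_force: 59.9
```

Emit:
arm_command --pt "0 0 0.001 0" --pt "0 0 0.002 0" --pt "0 0 0.003 0" --pt "0 0 0.004 0" --pt "0 0 0.0045 0"

```text
time: 8.1
ee_pos: [0.6684, -0.0717, 0.0182]
tcp_rot: [180.0, 0.0, -3.5]
wrist_force: [0.1, 0.5, -2.9]
opening: 0.0184
grasp_force: 59.9
```

Emit:
arm_command --pt "0 0 0.0003 0" --pt "0 0 0.0006 0" --pt "0 0 0.0009 0" --pt "0 0 0.001 0" --pt "0 0 0.001 0"

```text
time: 8.6
ee_pos: [0.6684, -0.0717, 0.0176]
tcp_rot: [180.0, -0.0, -3.5]
wrist_force: [-1.2, -0.5, 0.7]
opening: 0.0184
grasp_force: 60.2
```

Emit:
arm_command --pt "0 0 0.0003 0" --pt "0 0 0.0005 0" --pt "0 0 0.0005 0" --pt "0 0 0.0005 0" --pt "0 0 0.0005 0"

```text
time: 9.1
ee_pos: [0.6684, -0.0717, 0.0175]
tcp_rot: [180.0, -0.0, -3.5]
wrist_force: [-3.6, -0.2, 5.9]
opening: 0.018
grasp_force: 60.8
```

Emit:
arm_command --pt "0 0 0 0" --pt "0 0 0 0" --pt "0 0 0 0" --pt "0 0 0 0" --pt "0 0 -0.001 0" --hand 0.04

```text
time: 9.6
ee_pos: [0.6683, -0.0716, 0.0176]
tcp_rot: [-180.0, 0.0, -3.5]
wrist_force: [0.3, 0.4, 0.1]
opening: 0.04
grasp_force: 0.0
```

Emit:
arm_command --pt "0 0 -0.02 0" --pt "0 0 -0.05 0" --pt "0 0 -0.09 0" --pt "0 0 -0.13 0" --pt "0 0 -0.16 0"

```text
time: 10.1
ee_pos: [0.6686, -0.0717, 0.1808]
tcp_rot: [180.0, -0.1, -3.4]
wrist_force: [0.8, 0.3, -0.5]
opening: 0.0396
grasp_force: 0.0
```

Run:
```python
from h import *
c,K,M=cam('wrist','w5.png')
cv2.imwrite('pics/w5b.png',cv2.resize(c['color'],(800,600),interpolation=cv2.INTER_CUBIC))
cam('top')
_,K2,M2=cam('top')
for n,z in dict(hammer_mid=.011,hammer=0).items():
    for r in bot.mark_of('top',n)[:2]: print(n,r['confidence'],r['location'],w(K2,M2,r['location'],z)[0].round(4))
# hammer from first top view: head ends / handle end, 800px scale
print(w(K2,M2,np.array([(242,312),(157,296)])*.64,.02))
delta([.49,.34,.18],80)
```

```text
hammer_mid 0.71 [109.1, 185.9] [0.5156 0.3679 0.011 ]
hammer_mid 0.66 [146.4, 103.6] [0.7342 0.283  0.011 ]
hammer 0.88 [109.8, 190.0] [0.5067 0.369  0.    ]
[[0.48034932 0.24861583 0.02      ]
 [0.5049267  0.38623866 0.02      ]]
delta [-0.2027 -0.4001 -0.003 ] turn rad -1.4565 t 10.35
```

View pics/w5b.png

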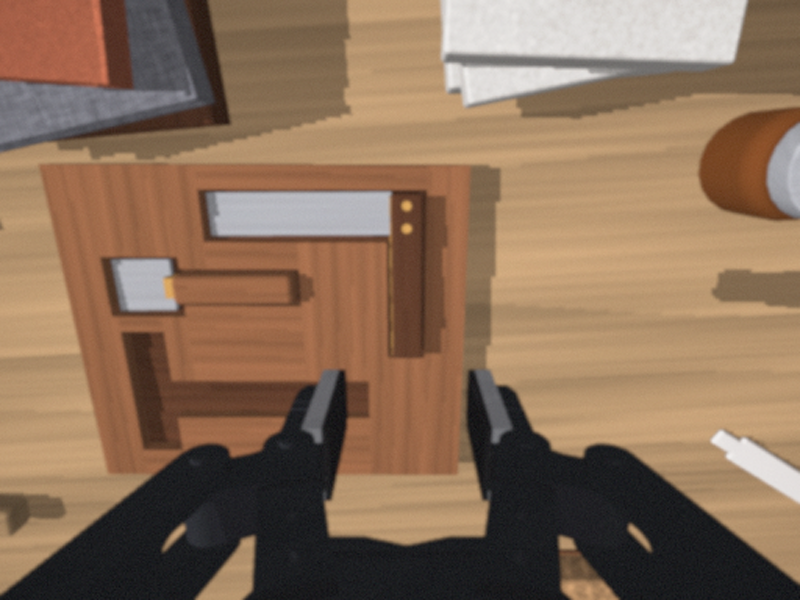

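View pics/scene0.png

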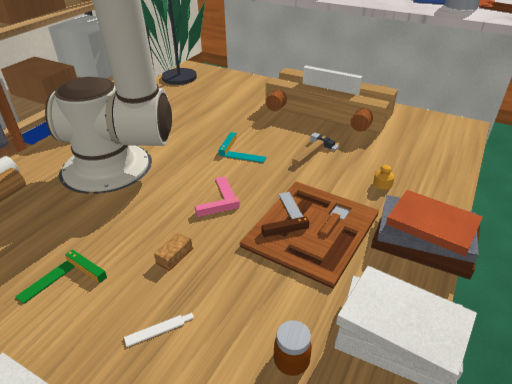

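Run:
```python
from h import *
o=bot.get_obs();print(o['q'])
```

```text
[-6.11806055e+00  2.17067605e+01  2.39035974e+01  9.22402847e+01
  1.66277325e-03  1.77332296e+02]
```

Emit:
arm_command --pt "-0.0187 -0.039 0 -0.145" --pt "-0.0374 -0.078 0 -0.29" --pt "-0.056 -0.117 0 -0.435" --pt "-0.075 -0.156 0 -0.58" --pt "-0.0935 -0.195 0 -0.725" --hand 0.05

```text
time: 10.85
ee_pos: [0.5852, 0.1299, 0.1759]
tcp_rot: [-179.9, 0.1, 38.4]
wrist_force: [0.1, -0.5, 0.6]
opening: 0.0501
grasp_force: 0.0
```

Emit:
arm_command --pt "0.012 -0.042 0 -0.147" --pt "0.024 -0.084 0 -0.294" --pt "0.036 -0.126 0 -0.441" --pt "0.048 -0.168 0 -0.588" --pt "0.06 -0.2086 0 -0.731"

```text
time: 11.35
ee_pos: [0.5038, 0.3311, 0.176]
tcp_rot: [-179.9, 0.1, 80.3]
wrist_force: [0.6, 0.5, 1.5]
opening: 0.0501
grasp_force: 0.0
```

Run:
```python
from h import *
bot.camera('top');bot.camera('top');bot.camera('top')
c,K,M=cam('wrist','w6.png')
o=bot.get_obs();print(o['ee_pos'],o['tcp_rot'],o['time'],o['q'])
np.savez('w6.npz',K=K,M=M)
cv2.imwrite('pics/w6b.png',cv2.resize(c['color'],(800,600),interpolation=cv2.INTER_CUBIC))
for n,z in dict(hammer_mid=.011,hammer=0).items():
    for r in bot.mark_of('wrist',n)[:2]: print(n,r['confidence'],r['location'],w(K,M,r['location'],z)[0].round(4))
```

```text
[0.50434276 0.3302555  0.17607727] [-1.79897195e+02  1.12933631e-01  8.00356020e+01] 11.55 [ 3.32233865e+01  1.16802397e+01  1.14455768e+01  8.99175849e+01
 -1.19821990e-02  1.33187902e+02]
hammer_mid 0.75 [254.2, 135.6] [0.5032 0.3705 0.011 ]
```

View pics/w6b.png

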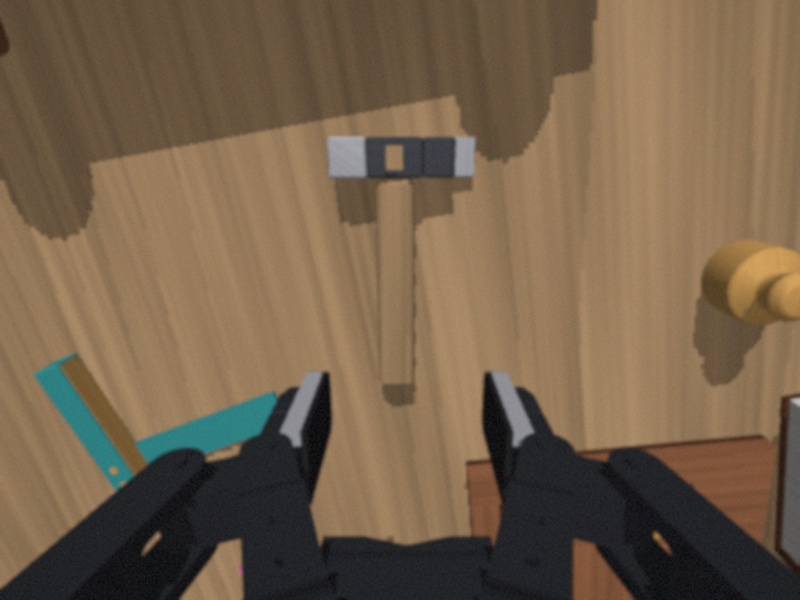

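Run:
```python
from h import *
d=np.load('w6.npz');K,M=d['K'],d['M']
a=w(K,M,np.array([(397,384)])*.64,.022)[0];b=w(K,M,np.array([(396,178),(396,137)])*.64,.024)
hd=w(K,M,np.array([(329,158),(475,157)])*.64,.024)
print(a,b,hd)
L=[(0,-120),(0,22),(0,46),(-40,34),(50,34)]
th,t,Q,e=fit2(L,np.vstack([a,b,hd]));print(th,t,e)
delta([*(t+Q@[0,.004]),.0125],th+90)
```

```text
[0.48247622 0.25438633 0.022     ] [[0.50660126 0.39222786 0.024     ]
 [0.51075341 0.41531595 0.024     ]] [[0.46919873 0.41046311 0.024     ]
 [0.5552125  0.39616223 0.024     ]]
-9.65084149149206 [0.50234027 0.37089167] [[ 0.3  1.8]
 [ 0.6 -0.4]
 [ 0.7 -0.9]
 [ 0.6 -0.7]
 [-2.1  0.1]]
delta [ 0.0447 -0.0103  0.1643] turn rad -0.0081 t 11.65
```

Emit:
arm_command --pt "0.015 -0.004 0.04 0" --pt "0.03 -0.007 0.08 -0.004" --pt "0.043 -0.01 0.12 -0.008" --pt "0.043 -0.01 0.145 -0.008" --pt "0.043 -0.01 0.155 -0.008"

```text
time: 12.15
ee_pos: [0.5021, 0.3718, 0.0192]
tcp_rot: [-179.8, 0.2, 80.3]
wrist_force: [0.0, 0.5, -0.2]
opening: 0.0497
grasp_force: 0.0
```

Emit:
arm_command --pt "0 0 0.003 0" --pt "0 0 0.006 0" --pt "0 0 0.008 0" --pt "0 0 0.0085 0" --pt "0 0 0.0085 0"

```text
time: 12.65
ee_pos: [0.5033, 0.3741, 0.0151]
tcp_rot: [180.0, -0.0, 80.4]
wrist_force: [-0.1, -0.4, -0.2]
opening: 0.05
grasp_force: 0.0
```

Emit:
arm_command --pt "0 0 0.001 0" --pt "0 0 0.002 0" --pt "0 0 0.0025 0" --pt "0 0 0.0025 0" --pt "0 0 0.0025 0"

```text
time: 13.15
ee_pos: [0.5029, 0.3739, 0.0117]
tcp_rot: [-180.0, 0.0, 80.4]
wrist_force: [0.3, 0.1, 0.5]
opening: 0.0499
grasp_force: 0.0
```

Emit:
arm_command --pt "0 0 0 0" --pt "0 0 0 0" --pt "0 0 0 0" --pt "0 0 0 0" --pt "0 0 0 0" --hand 0.0 --grip_force 70

```text
time: 13.65
ee_pos: [0.5031, 0.374, 0.0121]
tcp_rot: [180.0, -0.0, 80.4]
wrist_force: [-0.0, -0.2, 3.8]
opening: 0.0218
grasp_force: 70.2
```

Run:
```python
from h import *
o=bot.get_obs();print(o['ee_pos'],o['tcp_rot'],o['opening'],o['grasp_force'],o['wrist_force'])
```

```text
[0.50314098 0.37395196 0.01214784] [ 1.79976460e+02 -1.78623514e-02  8.04275424e+01] 0.021814604890123723 70.21173119544983 [-0.02239645 -0.19973679  3.80940388]
```

Emit:
arm_command --pt "0 0 -0.015 0" --pt "0 0 -0.045 0" --pt "-0.03 0.014 -0.07 0" --pt "-0.065 0.03 -0.07 0" --pt "-0.1 0.046 -0.07 0"

```text
time: 14.15
ee_pos: [0.5321, 0.267, 0.0833]
tcp_rot: [179.9, -0.1, 80.5]
wrist_force: [0.4, -0.1, -3.5]
opening: 0.0222
grasp_force: 69.5
```

Emit:
arm_command --pt "-0.04 0.018 0 -0.03" --pt "-0.08 0.037 0 -0.06" --pt "-0.12 0.055 0 -0.09" --pt "-0.155 0.071 0 -0.107" --pt "-0.1715 0.079 0 -0.107"

```text
time: 14.65
ee_pos: [0.5813, 0.0824, 0.0822]
tcp_rot: [-180.0, 0.0, 86.5]
wrist_force: [0.5, 0.4, -4.5]
opening: 0.0215
grasp_force: 69.5
```

Emit:
arm_command --pt "0 0 0.01 0" --pt "0 0 0.02 0" --pt "0 0 0.03 0" --pt "0 0 0.04 0" --pt "0 0 0.04 0"

```text
time: 15.15
ee_pos: [0.5797, 0.0861, 0.0396]
tcp_rot: [-179.8, 0.0, 86.6]
wrist_force: [0.3, 0.1, -3.3]
opening: 0.0219
grasp_force: 69.4
```

Run:
```python
from h import *
bot.camera('top');bot.camera('top')
c,K,M=cam('wrist','w7.png')
o=bot.get_obs();print(o['ee_pos'],o['tcp_rot'],o['opening'],o['grasp_force'],o['wrist_force'],o['torque'],o['time'])
np.savez('w7.npz',K=K,M=M,p=o['ee_pos'],y=o['tcp_rot'][2])
cv2.imwrite('pics/w7b.png',cv2.resize(c['color'],(800,600),interpolation=cv2.INTER_CUBIC))
```

```text
[0.58109445 0.08587215 0.04198316] [ 1.79992046e+02 -3.77155768e-03  8.66018125e+01] 0.02154864248129171 69.42702412605286 [-0.25690588  0.0507715  -3.00783132] [-0.02366653 -0.03765105  0.01703961] 15.3
```

View pics/w7b.png

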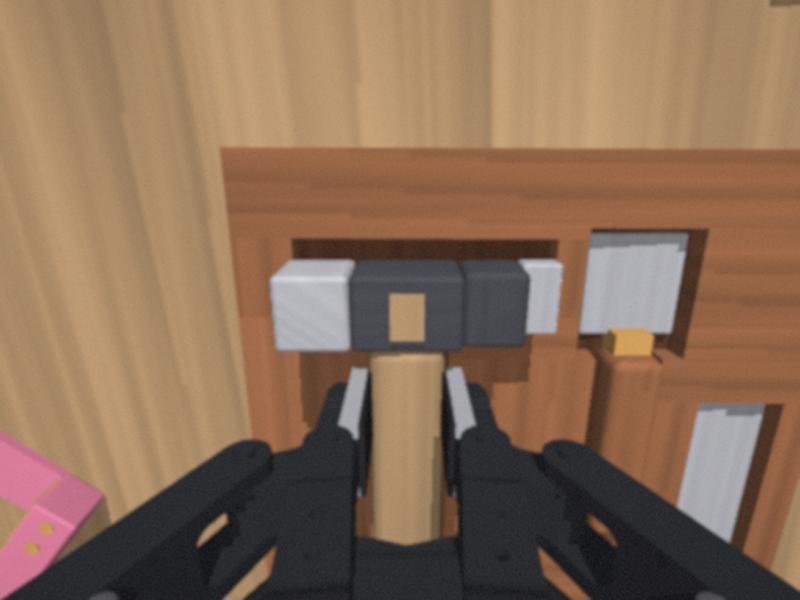

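Run:
```python
from h import *
d=np.load('w7.npz');K,M,p=d['K'],d['M'],d['p'];b=p[2]-.0121
th=np.deg2rad(d['y']-90);Q=np.array([[np.cos(th),-np.sin(th)],[np.sin(th),np.cos(th)]])
for n,q,z in [('tray -115,135',(222,148),.016),('tray y135',(700,150),.016),('tray x-115',(249,420),.016),('pk -93,104',(293,240),.016),('pk 3,104',(557,240),.016),
 ('hm y22',(315,350),b+.024),('hm y22',(450,350),b+.024),('hm y46',(315,278),b+.024),('hm x-40',(273,320),b+.024),('hm x-12',(372,370),b+.022),('hm x12',(443,370),b+.022),('hm x50 peen z?',(559,320),b+.018)]:
    print(n,((w(K,M,np.array([q])*.64,z)[0,:2]-p[:2])@Q*1000).round(1))
```

```text
tray -115,135 [-63.9  77.9]
tray y135 [98.6 77.3]
tray x-115 [-65.4 -27.7]
pk -93,104 [-42.1  46.4]
pk 3,104 [53.  46.4]
hm y22 [-28.7  20. ]
hm y22 [11.9 20. ]
hm y46 [-27.4  42.5]
hm x-40 [-40.5  29.6]
hm x-12 [-11.9  12.4]
hm x12 [10.1 12.4]
hm x50 peen z? [45.8 27.4]
```

Emit:
arm_command --pt "0.0003 0.0013 0.002 0.003" --pt "0.0003 0.0013 0.007 0.003" --pt "0.0003 0.0013 0.012 0.003" --pt "0.0003 0.0013 0.016 0.003" --pt "0.0003 0.0013 0.018 0.003"

```text
time: 15.8
ee_pos: [0.5821, 0.0855, 0.023]
tcp_rot: [-179.9, 0.0, 86.4]
wrist_force: [-0.6, 0.7, -2.9]
opening: 0.0221
grasp_force: 69.5
```

Emit:
arm_command --pt "0 0 0.001 0" --pt "0 0 0.002 0" --pt "0 0 0.003 0" --pt "0 0 0.0035 0" --pt "0 0 0.0035 0"

```text
time: 16.3
ee_pos: [0.5824, 0.0856, 0.0203]
tcp_rot: [180.0, -0.0, 86.4]
wrist_force: [-1.0, 0.1, -3.1]
opening: 0.0217
grasp_force: 69.5
```

Bottom is about 8 mm above the table, inside the pocket and free of contact; 2 mm remain.

Emit:
arm_command --pt "0 0 0.0005 0" --pt "0 0 0.001 0" --pt "0 0 0.0015 0" --pt "0 0 0.002 0" --pt "0 0 0.002 0"

```text
time: 16.8
ee_pos: [0.5824, 0.0857, 0.0183]
tcp_rot: [180.0, -0.0, 86.4]
wrist_force: [0.1, 0.0, -2.6]
opening: 0.0216
grasp_force: 69.5
```

Emit:
arm_command --pt "0 0 0.0003 0" --pt "0 0 0.0006 0" --pt "0 0 0.0006 0" --pt "0 0 0.0006 0" --pt "0 0 0.0006 0"

```text
time: 17.3
ee_pos: [0.5824, 0.0856, 0.0181]
tcp_rot: [180.0, -0.0, 86.4]
wrist_force: [-3.0, -0.2, 5.2]
opening: 0.0218
grasp_force: 70.5
```

Emit:
arm_command --pt "0 0 0 0" --pt "0 0 0 0" --pt "0 0 0 0" --pt "0 0 0 0" --pt "0 0 -0.001 0" --hand 0.045

```text
time: 17.8
ee_pos: [0.5823, 0.0856, 0.0185]
tcp_rot: [-180.0, 0.0, 86.4]
wrist_force: [-0.5, 0.0, -0.4]
opening: 0.0454
grasp_force: 0.0
```

Emit:
arm_command --pt "0 0 -0.02 0" --pt "0 0 -0.05 0" --pt "0 0 -0.09 0" --pt "0 0 -0.13 0" --pt "0 0 -0.16 0"

```text
time: 18.3
ee_pos: [0.5827, 0.0857, 0.1816]
tcp_rot: [179.9, -0.0, 86.4]
wrist_force: [1.2, -0.0, 0.2]
opening: 0.045
grasp_force: 0.0
```

Run:
```python
from h import *
bot.camera('top');bot.camera('top')
c,K,M=cam('wrist','w8.png')
o=bot.get_obs();print(o['ee_pos'],o['wrist_force'],o['time'])
for n in ('hammer_mid','hammer_pocket','square_mid','square_pocket','scraper_mid'):
    for r in bot.mark_of('wrist',n)[:2]: print(n,r['confidence'],r['location'],w(K,M,r['location'],.017)[0].round(4))
```

```text
[0.58346248 0.08578015 0.18109841] [ 0.05584837 -0.05104309 -0.76457529] 18.45
hammer_mid 0.95 [256.0, 174.6] [0.58   0.0841 0.017 ]
hammer_pocket 0.61 [255.0, 175.4] [0.5789 0.0833 0.017 ]
square_mid 0.68 [100.7, 267.3] [ 0.3923 -0.0151  0.017 ]
square_mid 0.65 [300.3, 218.6] [0.6256 0.0307 0.017 ]
scraper_mid 0.75 [337.9, 186.5] [0.6667 0.0652 0.017 ]
```

```bash
python3 -c "
from h import *
print(bot.job_done())"
```

```text
the job is handed in; nothing more can be done
None
```

I laid the try square and then the backing hammer in their own pockets, and handed the job in with the arm lifted clear at about 18.5 s. Both touched down at pocket-floor height with only light contact, up to about 6 N; a picture afterwards showed the square home, and the network placed the hammer within about 1.5 mm of its pocket point.

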